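Roll a seal bar flush

TASK

Take the hand roller from its stand and seat the six-link white seal bar flush in its metal frame: roll along the bar with firm pressure (about 20 N), from the end beside the brass screw to the other end. Press only with the roller, do not force it (no more than about 25 N; the frame is sprung and gives under the load), and leave the crucible, the stopper and the timer alone. Then put the roller back upright, fully down in its stand.

Things in the scene. Friction and masses are not known exactly. Their poses are not given: they have to be found in the camera images.
- roller_grip (a point): Centre of the hand roller's handle, an upright black block 20 mm along this point's x, 26 mm along its y, 44 mm high (22 mm below to 22 mm above this point), with a 37 mm wide steel bridge right under it. z up, x along the wheel's axle, the wheel rolls along y. The wheel's lowest point is 70 mm straight below this point.
- roller: The whole hand roller (loose, about 0.3 kg, upright in its stand at the start): handle, bridge, two steel cheek plates (37 mm over both along x, 44 mm long along y) and between them a rubber wheel, 40 mm diameter, 22 mm wide. Origin at the wheel's lowest point, axes as roller_grip; the plates end 8 mm above the origin.
- roller_wheel (a joint): Turn of the roller's wheel on its axle (rad), 0 at the start, free to turn both ways without end; one turn rolls 126 mm.
- stand_dock (a point): Where roller_grip is when the roller is fully down in its stand: 74 mm above the stand's underside, on its centre. The stand is a fixed grey open box, 56 (x) x 62 (y) x 30 mm high; its two side ledges, 12 mm high, carry the cheek plates, with about 3 mm play all round. The roller stands with its axle along this point's x, either way round.
- frame: Metal frame, 60 (x) x 228 (y) x 18 mm, origin under its centre, on springs over a fixed base: it moves only straight down, sinks under the roller, at most 15 mm, and springs back; how soon it gives differs from start to start (from almost at once to only near 19 N). A groove along y holds the bar. A raised brass screw head (11 mm wide, 4.5 mm high) marks the corner at the bar's start end.
- bar_start (a point): Point over the middle of the first link (link_1), the one at the brass screw's end, at the height of the frame's top face; moves with the frame. The bar runs from here along -y of this point's frame.
- bar_end (a point): Point over the middle of the last link (link_6), 165 mm from bar_start, at the height of the frame's top face; the bar and the frame's top end 16 and 31 mm beyond it.
- link_1 (a joint): Link 1 of 6 of the seal bar, counted from the brass screw's end (0 mm from bar_start). 12 mm wide, 33 mm long, slides stiffly straight down in the groove; 0 = its top stands 5 mm above the frame's top face, 0.005 = flush (fully seated). It needs a push of 8 to 14 N and stays where it is left.
- link_2 (a joint): Link 2 of 6 of the seal bar, counted from the brass screw's end (33 mm from bar_start). 12 mm wide, 33 mm long, slides stiffly straight down in the groove; 0 = its top stands 5 mm above the frame's top face, 0.005 = flush (fully seated). It needs a push of 8 to 14 N and stays where it is left.
- link_3 (a joint): Link 3 of 6 of the seal bar, counted from the brass screw's end (66 mm from bar_start). 12 mm wide, 33 mm long, slides stiffly straight down in the groove; 0 = its top stands 5 mm above the frame's top face, 0.005 = flush (fully seated). It needs a push of 8 to 14 N and stays where it is left.
- link_4 (a joint): Link 4 of 6 of the seal bar, counted from the brass screw's end (99 mm from bar_start). 12 mm wide, 33 mm long, slides stiffly straight down in the groove; 0 = its top stands 5 mm above the frame's top face, 0.005 = flush (fully seated). It needs a push of 8 to 14 N and stays where it is left.
- link_5 (a joint): Link 5 of 6 of the seal bar, counted from the brass screw's end (132 mm from bar_start). 12 mm wide, 33 mm long, slides stiffly straight down in the groove; 0 = its top stands 5 mm above the frame's top face, 0.005 = flush (fully seated). It needs a push of 8 to 14 N and stays where it is left.
- link_6 (a joint): Link 6 of 6 of the seal bar, counted from the brass screw's end (165 mm from bar_start). 12 mm wide, 33 mm long, slides stiffly straight down in the groove; 0 = its top stands 5 mm above the frame's top face, 0.005 = flush (fully seated). It needs a push of 8 to 14 N and stays where it is left.
- crucible: Bystander: small off-white crucible, 38 mm diameter, 30 mm high, behind the frame; origin under its centre.
- stopper: Bystander: stopper, 26 mm diameter, 28 mm high, behind the frame; origin under its centre.
- timer: Bystander: flat white timer, 58 x 62 x 18 mm, to the left of the stand; origin under its centre.

How it is judged:
By the outcome, as a careful person would: the job done as asked, in the order asked, and still so for the second after the job is handed in, with the robot touching nothing.
It also fails if it takes over 70 s, if anything falls off the work surface, if the arm or the gripper's body presses on something with over 40 N, if the wrist force passes 120 N, or if a joint passes its speed limit or range.

ROBOT

A 6-joint arm with a two-finger parallel gripper is mounted at the origin on a cart in front of the work surface, level with it; the furniture and walls round the work are solid. World frame = base frame: x ahead of the robot, y to its left, z up, the work surface at z = 0. Lengths are in m, angles in degrees, forces in N, time in s.
With the tool pointing down it reaches from about 0.4 to 0.825 m from the base axis. Payload 7 kg.
Tool frame: the origin (TCP) lies on the front face of the gripper's body, between the roots of the fingers; the fingertips stand 66 mm ahead of it and the grasp point (between the pads) lies 47 mm ahead of it; z points along the fingers, y is the line along which they close (so a half turn about z gives the same grasp; the last joint's range is limited). The gripper opens to 88 mm and grips with 3 to 60 N. Pads are 19 mm wide; open, the fingers measure 130 mm over their backs; the gripper's body (78 mm by 193 mm) begins 47 mm behind the grasp point.
Start: joints at [-60.671, 20.546, 0.682, 0, -70.136, -16.507], TCP at [0.15, -0.658, 0.292] pointing down, gripper open.
Joint ranges: [-176.03, 176.03], [-82.01, 121.73], [-58.28, 71.71], [-173.87, 95.51], [-174.79, -0.11], [-173.66, 173.66]. Speed limits (degrees/s): [136.94, 136.94, 172.46, 180, 180, 180].

INTERFACE

Orientations are given as [roll, pitch, yaw] about the fixed x, y, z axes, in that order (R = Rz(yaw) Ry(pitch) Rx(roll)).
In Python, from plant import ctrl gives the robot as it stands.
- The arm moves only by the tool send_rows, never from a script. Its argument "deltas" is a list of rows, each a list of 2 entries, a list of its own where there are three numbers: the shift along the tool's x, y, z each as a share of 800 mm, from -1 to 1, then the turn about the tool's z as a share of 90 degrees, from -1 to 1. A call has exactly 5 rows; each row is the pose to reach, as a shift and turn from the pose commanded when the call began, along the tool's axes at that moment; what a row does not reach only later rows make up. A row lasts 1/12 s, in which the tool goes at most 41.7 mm and 7.16 degrees, less where a joint would pass 70% of its speed; a pose out of reach is approached as far as the arm can. A call with a number of a shift or a turn outside -1 to 1 is refused whole. A call with a gripper value outside its range is refused whole. "gripper" is the opening, from 0 (shut) to 1 (fully open), set as the call begins (left out, the last holds). The fingers move at their own pace and stop on an object; the grip force is fixed at half the most. Time passes only in rows, so rows that repeat a pose let the fingers close, or fill a call up. It gives the time, the measured TCP pose, the force, the opening and the grip force at its end, in the units of the state.
- ctrl.get_obs(): the state, without advancing time (a new reading comes with each control period).
- ctrl.snapshot(name): name is "side" or "top" or "wrist"; returns a dict with "color" (420x560x3 uint8, red, green, blue), "vertical_fov" (degrees; the focal length in pixels is half the picture's height over the tangent of half this angle, whatever the lens; pixels are square), "cx", "cy" (the principal point, pixels), "rvec" (rotation vector, rad) and "tvec" (3), from world to camera coordinates, as OpenCV has them. Camera axes: x right, y down, z forward; pixel columns grow to the right and rows downward; lengths in m; the calibration is good to about 2 mm. A picture is of the moment at which its call begins. There is no depth.
- ctrl.close_job(): hands the job in; it is judged then, once.
Trained networks look in a picture, given as the dict that the camera call returned (one of the last four; its "shot" number tells which), for a name from the list of things; names that differ only in an ending like _2 or _b are one class to them, and where a whole thing is asked for, a point or a joint stands for the part that bears it (a point fixed in the world has none). Each returns a list of dicts, best first, with "conf" (0 to 1); they miss things now and then, are a little off and sometimes report something else, mostly with a low value. They report only what shows in the picture. A call takes as long as a camera call.
- ctrl.boxes_of(picture, thing): "xy" ([column, row] as shares, 0 to 1, of the picture: columns of its width, rows of its height, amid what is visible of it).
- ctrl.cut_out(picture, thing): "pixels" (420x560 bool, what is visible of it) and "xy" ([column, row] as shares, 0 to 1, of the picture: columns of its width, rows of its height, amid what is visible of it).
The state is a dict: "clock": time; "joint_pos": joint angles; "qvel": joint speeds; "tau": joint torques, N m; "tool_pos": TCP position; "orientation": TCP orientation; "force": force on the tool from outside, world axes, zero at the start; "moment": the same for the moment, N m; "opening": finger opening in m; "gripper_force": force on a finger pad.
Only numpy, scipy, OpenCV 4.12 (cv2) and the standard library are available. Lean on these libraries where they do the work, as an engineer would, in place of code of your own. Each camera call takes 0.05 s, during which the arm holds its last target. There are 200 camera calls.

## Working session

There is one attempt and no reset: what is moved stays moved. The work goes in short steps, Python scripts to look and compute and a tool call to move; the robot and the scene stay as the last step left them, time stands still between calls to the robot, and variables do not carry over. Pictures are saved under pics/ and viewed, at most 10 in all, crops included, and the job is handed in when it is done.

Besides the shell and the picture viewer there is one more tool, called after "Emit:" in YAML: its name, and indented under it one key for each argument. send_rows: Moves the arm, as the interface text tells. Shift numbers are shares of 800 mm and turn numbers shares of 90 degrees, none past 1 either way. Its arguments: {"type":"object","properties":{"deltas":{"type":"array","items":{"type":"array"}},"gripper":{"type":"number"}},"required":["deltas"]}

```bash
mkdir -p pics; ls; cat > h.py <<'E'
import numpy as np, cv2
from plant import ctrl
def cam(p):
    f=210/np.tan(np.radians(p["vertical_fov"])/2)
    R=cv2.Rodrigues(np.array(p["rvec"],float))[0]; t=np.array(p["tvec"],float).ravel()
    return f,R,t
def ray(p,uv,z):
    f,R,t=cam(p); d=R.T@np.array([(uv[0]-p["cx"])/f,(uv[1]-p["cy"])/f,1]); o=-R.T@t
    return o+d*(z-o[2])/d[2]
def proj(p,X):
    f,R,t=cam(p); c=R@np.asarray(X,float)+t
    return np.array([p["cx"]+f*c[0]/c[2],p["cy"]+f*c[1]/c[2]])
def save(p,n): cv2.imwrite("pics/"+n+".png",cv2.cvtColor(p["color"],cv2.COLOR_RGB2BGR))
E
python3 - <<'E'
from h import *
for n in ["top","side"]:
    p=ctrl.snapshot(n); save(p,n+"0")
    f,R,t=cam(p); print(n,p["vertical_fov"],p["cx"],p["cy"],f,-R.T@t,R[2])
    for k in ["roller_grip","roller","frame","bar_start","bar_end","link_1","link_6","crucible","stopper","timer"]:
        try:
            print(k,[(np.round(np.array(b["xy"])*[560,420],1),round(b["conf"],2)) for b in ctrl.cut_out(p,k)[:3]])
        except Exception as e: print(k,e)
print(ctrl.get_obs())
E
python3 -c "
import cv2,numpy as np
cv2.imwrite('pics/both.png',np.hstack([cv2.resize(cv2.imread('pics/%s0.png'%n),(400,300)) for n in('top','side')]))" 
```

```text
pics
top 45.4635597842687 283.3327792116183 212.83638945627771 501.24005246821906 [0.41080707 0.05242606 1.19557067] [ 0.11218908  0.0050171  -0.99367421]
roller_grip [(array([213.7, 255.1]), 0.81)]
roller [(array([210.8, 256.6]), 0.84)]
frame [(array([398.1, 232. ]), 0.61)]
bar_start [(array([400.2, 231.3]), 0.95), (array([431.3, 226.2]), 0.61)]
bar_end [(array([396.5, 229.8]), 0.66)]
link_1 [(array([331.8, 188.1]), 0.67), (array([377.2, 236. ]), 0.59), (array([422.9, 227.4]), 0.56)]
link_6 [(array([331.8, 188.1]), 0.67), (array([377.2, 236. ]), 0.59), (array([422.9, 227.4]), 0.56)]
crucible [(array([360.9, 184. ]), 0.74)]
stopper [(array([334., 190.]), 0.66)]
timer [(array([152.7, 253.3]), 0.74), (array([359.6, 183.2]), 0.3)]
side 54.78468087124416 281.75274852255245 211.49288032107424 405.2636620487294 [0.53362442 0.92417327 0.75162584] [ 0.00847946 -0.79132915 -0.61133156]
roller_grip [(array([324.2, 266.2]), 0.72)]
roller [(array([322.1, 265.7]), 0.57)]
frame [(array([296.5, 175.4]), 0.76)]
bar_start [(array([300.8, 175.6]), 0.79)]
bar_end [(array([298. , 178.7]), 0.77)]
link_1 [(array([324.8, 265. ]), 0.61)]
link_6 [(array([324.8, 265. ]), 0.61)]
crucible []
stopper [(array([297.2, 175.5]), 0.68)]
timer []
{'clock': 1.1, 'joint_pos': array([-6.06715317e+01,  2.05453550e+01,  6.85404575e-01, -2.97355682e-04,
       -7.01353832e+01, -1.65065773e+01]), 'qvel': array([-0.03921896,  0.06391806,  0.05474768, -0.10880733,  0.01018749,
        0.01785861]), 'tau': array([ 2.63674619e-04, -5.82398593e+01,  2.93293959e+01,  7.00185299e+00,
        1.25174486e-02, -5.01319766e-05]), 'tool_pos': array([ 0.1497858 , -0.65817743,  0.29219788]), 'orientation': array([-1.79995605e+02,  1.59396097e-03, -1.67178210e+02]), 'force': array([0.0734517 , 0.64572034, 0.49784988]), 'moment': array([ 0.02936161, -0.00602437, -0.02798904]), 'gripper_force': 0.0, 'opening': 0.0878901521028851}
```

View pics/top0.png

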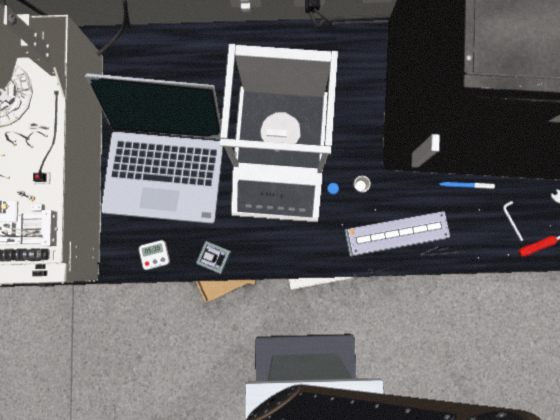

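View pics/side0.png

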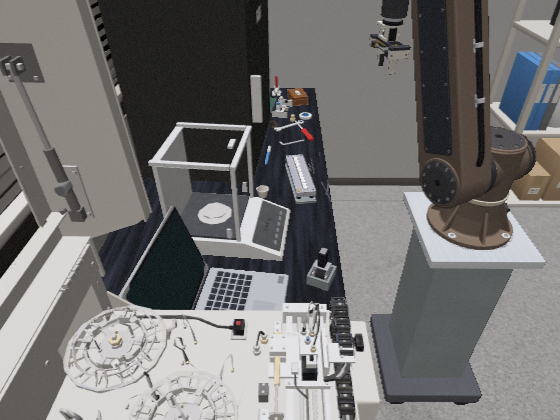

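```bash
python3 - <<'E'
from h import *
p=ctrl.snapshot("top"); s=ctrl.snapshot("side")
for nm,uv,z in [("roller",(213,256),.06),("timer",(153,254),.015),("frameTL",(347,231),.03),("frameBR",(450,237),.03),("screw",(351,231),.04),("barL",(358,240),.04),("barR",(440,226),.04),("crucible",(361,184),.03)]:
    print(nm,ray(p,uv,z).round(3))
print("side roller",ray(s,(322,258),.08).round(3))
m=ctrl.cut_out(p,"frame")[0]["pixels"].astype(np.uint8)
print(cv2.minAreaRect(cv2.findNonZero(m)),ray(p,(398,233),.035))
for k in["roller"]:
  m=ctrl.cut_out(p,k)[0]["pixels"].astype(np.uint8)
  print(cv2.minAreaRect(cv2.findNonZero(m)))
E
```

```text
roller [0.446 0.22  0.06 ]
timer [0.456 0.368 0.015]
frameTL [ 0.496 -0.089  0.03 ]
frameBR [ 0.475 -0.327  0.03 ]
screw [ 0.495 -0.097  0.04 ]
barL [ 0.473 -0.112  0.04 ]
barR [ 0.5   -0.302  0.04 ]
crucible [ 0.605 -0.126  0.03 ]
side roller [0.446 0.234 0.08 ]
((397.8540954589844, 232.49600219726562), (28.85165786743164, 101.820068359375), 79.04593658447266) [ 0.48706804 -0.20575173  0.035     ]
((212.10000610351562, 255.80003356933594), (18.782970428466797, 19.230182647705078), 26.56505012512207)
```

Emit:
send_rows:
  deltas:
    - [[-0.038,0.0325,0],-0.075]
    - [[-0.076,0.065,0],-0.15]
    - [[-0.114,0.0975,0],-0.225]
    - [[-0.152,0.13,0],-0.3]
    - [[-0.19,0.1625,0],-0.375]
  gripper: 1

```text
clock: 1.72
tool_pos: [0.2698, -0.4962, 0.2922]
orientation: [-180.0, -0.0, -133.1]
force: [1.1, -0.2, 0.8]
opening: 0.0877
gripper_force: 0.0
```

```bash
cat >> h.py <<'E'
from scipy.spatial.transform import Rotation as Ro
def go(target,yaw=None):
    "shares (tool axes) from the measured pose to a world TCP target"
    o=ctrl.get_obs(); R=Ro.from_euler("xyz",o["orientation"],degrees=True).as_matrix()
    d=R.T@(np.array(target)-o["tool_pos"])/.8
    print("pos",o["tool_pos"].round(4),"rpy",o["orientation"].round(2),"t",o["clock"],"F",o["force"].round(1),"shift",d.round(4),
      "turn",None if yaw is None else round(-((yaw-o["orientation"][2]+180)%360-180)/90,4))
E
python3 -c "
from h import *
go([.487,-.206,.292],-82)"
```

```text
pos [ 0.2698 -0.4962  0.2922] rpy [-179.99   -0.   -133.12] t 1.7167 F [ 1.1 -0.2  0.8] shift [-4.504e-01  4.970e-02  2.000e-04] turn -0.568
```

Emit:
send_rows:
  deltas:
    - [[-0.05,0.0055,0],-0.075]
    - [[-0.1,0.011,0],-0.15]
    - [[-0.15,0.0165,0],-0.225]
    - [[-0.2,0.022,0],-0.3]
    - [[-0.25,0.0275,0],-0.375]

```text
clock: 2.13
tool_pos: [0.3915, -0.3356, 0.2926]
orientation: [-179.9, -0.0, -99.3]
force: [1.0, -0.6, 0.6]
opening: 0.0876
gripper_force: 0.0
```

```bash
python3 -c "
from h import *
go([.45,-.206,.30],-82)
p=ctrl.snapshot('wrist');save(p,'w0');f,R,t=cam(p);print(f,-R.T@t,R[2])
for k in ['frame','bar_start']: print([(np.round(np.array(b['xy'])*[560,420],1),round(b['conf'],2)) for b in ctrl.cut_out(p,k)[:3]])
"
```

```text
pos [ 0.3915 -0.3356  0.2926] rpy [-1.7995e+02 -1.0000e-02 -9.9340e+01] t 2.1333 F [ 1.  -0.6  0.6] shift [-0.1717 -0.0459 -0.0093] turn -0.1927
309.05357661264253 [ 0.37852549 -0.41530909  0.38673929] [ 0.04925942  0.29503461 -0.95421595]
[(array([222.8, 269.8]), 0.77)]
[(array([218.3, 267.7]), 0.56)]
```

View pics/w0.png

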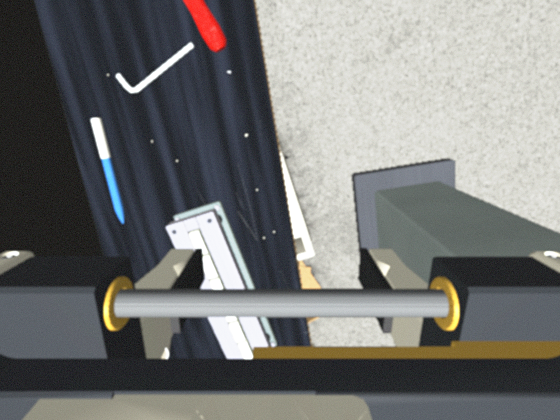

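Emit:
send_rows:
  deltas:
    - [[-0.05,-0.004,-0.0075],-0.04]
    - [[-0.1,-0.008,-0.015],-0.08]
    - [[-0.15,-0.012,-0.0225],-0.12]
    - [[-0.2,-0.016,-0.03],-0.16]
    - [[-0.249,-0.02,-0.0375],-0.192]

```text
clock: 2.7
tool_pos: [0.4396, -0.1428, 0.3227]
orientation: [-180.0, -0.0, -82.4]
force: [1.3, 0.1, 0.7]
opening: 0.0874
gripper_force: 0.0
```

Emit:
send_rows:
  deltas:
    - [[-0.05,0,0],0]
    - [[-0.1,0,0],0]
    - [[-0.13,0,0],0]
    - [[-0.13,0,0],0]
    - [[-0.13,0,0],0]

```text
clock: 3.12
tool_pos: [0.426, -0.0401, 0.3225]
orientation: [-180.0, 0.0, -82.3]
force: [-0.1, -0.4, 0.5]
opening: 0.087
gripper_force: 0.0
```

```bash
python3 -c "
from h import *
go([.446,.227,.25],-82)
p=ctrl.snapshot('wrist');save(p,'w1');f,R,t=cam(p);print(f,-R.T@t,R[2],p['rvec'],p['tvec'],p['cx'],p['cy'])
import pickle;pickle.dump(p,open('w1.pkl','wb'))
for k in ['frame','link_1']:
  for b in ctrl.cut_out(p,k)[:8]: print(k,np.round(np.array(b['xy'])*[560,420],1),round(b['conf'],2),cv2.minAreaRect(cv2.findNonZero(b['pixels'].astype(np.uint8))))
"
```

```text
pos [ 0.426  -0.0401  0.3225] rpy [-1.7996e+02  1.0000e-02 -8.2320e+01] t 3.1167 F [-0.1 -0.4  0.5] shift [-0.3276 -0.0693  0.0907] turn -0.0036
309.05357661264253 [ 0.43706473 -0.12028869  0.41661251] [-0.03897286  0.29681792 -0.95413848] [-0.20712759  3.07958177  0.47189461] [0.41751947 0.04493537 0.45024353] 281.03096287454053 209.89269728968696
frame [250.4  65.1] 0.59 ((246.7375030517578, 67.04896545410156), (135.75320434570312, 58.17200469970703), 88.40885925292969)
link_1 [244.6  40.5] 0.93 ((246.4515380859375, 42.43402099609375), (33.3292236328125, 12.03303050994873), 87.39744567871094)
link_1 [250.5 108.1] 0.82 ((249.0, 106.0), (28.0, 12.0), 90.0)
link_1 [247.   77.3] 0.82 ((247.6996612548828, 74.99200439453125), (30.335742950439453, 11.710636138916016), 87.70938873291016)
link_1 [244.2  13.7] 0.65 ((245.0, 12.5), (25.0, 12.0), 90.0)
link_1 [138.7  88.5] 0.52 ((138.25001525878906, 86.75000762939453), (36.76955032348633, 30.405588150024414), 45.0)
```

View pics/w1.png

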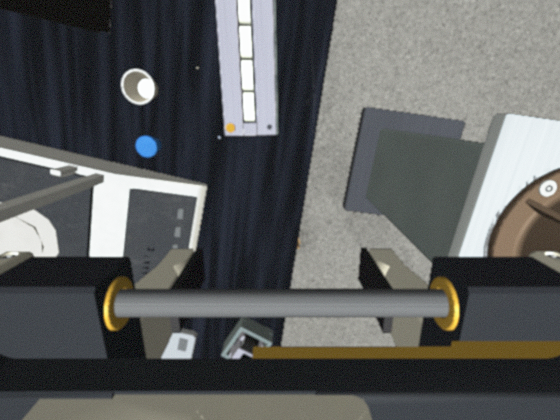

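```bash
python3 -c "
from h import *
import pickle;p=pickle.load(open('w1.pkl','rb'))
q=ctrl.snapshot('top')
for z in [.03,.035,.04,.045,.05,.055,.06]:
  a,b,c=ray(p,(249,106.5),z+.005),ray(p,(247.7,75.3),z+.005),ray(p,(246.3,42.3),z+.005)
  l,r=ray(p,(223,136),z),ray(p,(278,134),z)
  T=ray(q,(397.85,232.5),z-.003)
  print(z,np.linalg.norm(a-b).round(4),np.linalg.norm(a-c).round(4),np.linalg.norm(l-r).round(4),a.round(4),(np.degrees(np.arctan2(*(a-c)[:2]))).round(2),'mid',((l+r)/2).round(4),'top',T.round(4), 'pred mid',(a+(a-c)/np.linalg.norm(a-c)*-.0825).round(4))
go([.435,.36,.30],-82)
"
```

```text
0.03 0.0337 0.0674 0.0671 [ 0.4756 -0.1223  0.035 ] -8.45 mid [ 0.471  -0.0898  0.03  ] top [ 0.4888 -0.2072  0.027 ] pred mid [ 0.4878 -0.2039  0.035 ]
0.035 0.0333 0.0665 0.0663 [ 0.4751 -0.1223  0.04  ] -8.45 mid [ 0.4705 -0.0902  0.035 ] top [ 0.4884 -0.2061  0.032 ] pred mid [ 0.4872 -0.2039  0.04  ]
0.04 0.0328 0.0656 0.0654 [ 0.4746 -0.1223  0.045 ] -8.45 mid [ 0.4701 -0.0906  0.04  ] top [ 0.4881 -0.205   0.037 ] pred mid [ 0.4867 -0.2039  0.045 ]
0.045 0.0324 0.0647 0.0645 [ 0.4741 -0.1223  0.05  ] -8.45 mid [ 0.4697 -0.091   0.045 ] top [ 0.4878 -0.2039  0.042 ] pred mid [ 0.4862 -0.2039  0.05  ]
0.05 0.0319 0.0638 0.0637 [ 0.4736 -0.1222  0.055 ] -8.45 mid [ 0.4692 -0.0914  0.05  ] top [ 0.4874 -0.2028  0.047 ] pred mid [ 0.4857 -0.2038  0.055 ]
0.055 0.0315 0.0629 0.0628 [ 0.4731 -0.1222  0.06  ] -8.45 mid [ 0.4688 -0.0918  0.055 ] top [ 0.4871 -0.2017  0.052 ] pred mid [ 0.4852 -0.2038  0.06  ]
0.06 0.0311 0.0621 0.0619 [ 0.4726 -0.1222  0.065 ] -8.45 mid [ 0.4683 -0.0922  0.06  ] top [ 0.4868 -0.2006  0.057 ] pred mid [ 0.4847 -0.2038  0.065 ]
pos [ 0.4262 -0.0416  0.3221] rpy [ 1.7998e+02 -1.0000e-02 -8.2520e+01] t 3.3167 F [0.1 0.3 0.1] shift [-0.4963 -0.0763  0.0275] turn -0.0058
```

Emit:
send_rows:
  deltas:
    - [[-0.05,-0.0075,0],0]
    - [[-0.1,-0.015,0],0]
    - [[-0.15,-0.0225,0],0]
    - [[-0.2,-0.03,0],0]
    - [[-0.25,-0.0375,0],0]

```text
clock: 3.73
tool_pos: [0.4296, 0.1623, 0.3223]
orientation: [-180.0, 0.0, -82.6]
force: [1.3, 0.0, -0.5]
opening: 0.0877
gripper_force: 0.0
```

Emit:
send_rows:
  deltas:
    - [[-0.05,-0.0075,0],0]
    - [[-0.1,-0.015,0],0]
    - [[-0.15,-0.0225,0],0]
    - [[-0.2,-0.03,0],0]
    - [[-0.23,-0.036,0],0]

```text
clock: 4.15
tool_pos: [0.4344, 0.3503, 0.3215]
orientation: [180.0, -0.0, -82.4]
force: [0.7, 0.1, -0.2]
opening: 0.0874
gripper_force: 0.0
```

Emit:
send_rows:
  deltas:
    - [[0,0,0],0]
    - [[0,0,0],0]
    - [[0,0,0],0]
    - [[0,0,0],0]
    - [[0,0,0],0]

```text
clock: 4.57
tool_pos: [0.434, 0.3466, 0.3224]
orientation: [-180.0, 0.0, -82.5]
force: [-0.5, 0.7, 0.6]
opening: 0.0877
gripper_force: 0.0
```

```bash
python3 -c "
from h import *
import pickle
p=ctrl.snapshot('wrist');save(p,'w2');f,R,t=cam(p);print(-R.T@t)
pickle.dump(p,open('w2.pkl','wb'))
go([.446,.227,.25],-82)
for k in ['roller','roller_grip']:
  for b in ctrl.cut_out(p,k)[:3]: print(k,np.round(np.array(b['xy'])*[560,420],1),round(b['conf'],2),cv2.minAreaRect(cv2.findNonZero(b['pixels'].astype(np.uint8))))
u,v=np.clip(proj(p,[.446,.227,.05]).astype(int),[80,70],[479,349])
print(u,v)
c=cv2.resize(p['color'][v-70:v+70,u-80:u+80],None,fx=5,fy=4.285*5/4.285,interpolation=2)[:600]
print(c.shape);cv2.imwrite('pics/w2c.png',c[:,:,::-1])
"
```

```text
[0.44487742 0.26644133 0.41653727]
pos [0.434  0.3468 0.3226] rpy [-1.7998e+02  3.0000e-02 -8.2480e+01] t 4.6167 F [ 0.3  0.9 -0.1] shift [0.1505 0.0047 0.0906] turn -0.0054
roller [285.9  75.4] 0.55 ((286.84613037109375, 75.76922607421875), (38.82143020629883, 41.58918762207031), 33.11134338378906)
roller_grip [285.3  74.8] 0.8 ((286.9615478515625, 75.80769348144531), (39.10636520385742, 41.325164794921875), 33.6900634765625)
284 75
(600, 800, 3)
```

```bash
python3 -c "
import cv2;c=cv2.imread('pics/w2c.png');print(c.shape)"
```

```text
(600, 800, 3)
```

View pics/w2c.png

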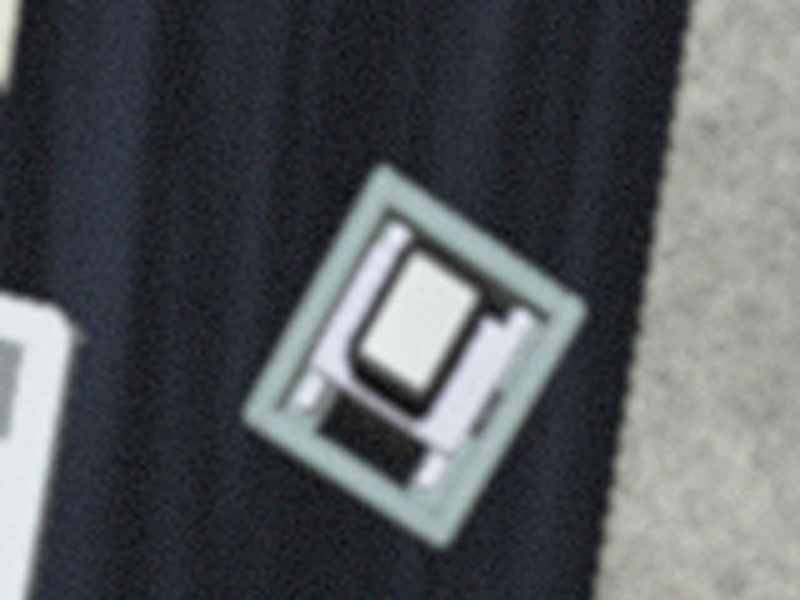

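```bash
python3 -c "
from h import *
import pickle;p=pickle.load(open('w2.pkl','rb'))
W=lambda c,z: ray(p,(204+c[0]/5,5+c[1]/5),z)
C=[W(c,.03) for c in [(383,165),(585,310),(440,548),(247,415)]]
print(np.round(C,4),[np.linalg.norm(C[i]-C[i-1]).round(4) for i in range(4)])
print('stand ctr',np.mean(C,0).round(4))
d=C[0]-C[3];e=C[1]-C[2];print('yaw of y axis',[np.degrees(np.arctan2(v[1],v[0])).round(2) for v in (d,e,C[1]-C[0],C[2]-C[3])])
h=[W(c,.096) for c in [(418,248),(482,292),(422,396),(360,350)]]
print('handle',np.mean(h,0).round(4),np.round(h,4), [np.linalg.norm(h[i]-h[i-1]).round(4) for i in range(4)],[np.degrees(np.arctan2(v[1],v[0])).round(2) for v in (h[0]-h[3],h[1]-h[2],h[1]-h[0])])
"
```

```text
[[0.456  0.1875 0.03  ]
 [0.4063 0.2108 0.03  ]
 [0.4318 0.2667 0.03  ]
 [0.4807 0.2433 0.03  ]] [np.float64(0.061), np.float64(0.0549), np.float64(0.0615), np.float64(0.0542)]
stand ctr [0.4437 0.2271 0.03  ]
yaw of y axis [np.float64(-113.87), np.float64(-114.56), np.float64(154.87), np.float64(154.34)]
handle [0.4436 0.2265 0.096 ] [[0.4458 0.2139 0.096 ]
 [0.4327 0.2198 0.096 ]
 [0.4415 0.2394 0.096 ]
 [0.4544 0.2329 0.096 ]] [np.float64(0.0208), np.float64(0.0143), np.float64(0.0215), np.float64(0.0144)] [np.float64(-114.35), np.float64(-114.01), np.float64(155.72)]
```

```bash
python3 -c "
from h import *
go([.4437,.2268,.20],-115.4)"
```

```text
pos [0.4338 0.3471 0.3226] rpy [-1.7998e+02  3.0000e-02 -8.2450e+01] t 4.7167 F [-0.3 -0.1 -0.6] shift [0.1508 0.0076 0.1531] turn 0.3661
```

Emit:
send_rows:
  deltas:
    - [[0.035,0.0015,0.03],0.073]
    - [[0.07,0.003,0.061],0.146]
    - [[0.105,0.0045,0.092],0.22]
    - [[0.13,0.006,0.123],0.293]
    - [[0.1508,0.0076,0.1531],0.366]

```text
clock: 5.13
tool_pos: [0.4433, 0.2256, 0.1991]
orientation: [-180.0, 0.1, -115.7]
force: [0.2, 0.1, -0.4]
opening: 0.0879
gripper_force: 0.0
```

Emit:
send_rows:
  deltas:
    - [[0,0,0],0]
    - [[0,0,0],0]
    - [[0,0,0],0]
    - [[0,0,0],0]
    - [[0,0,0],0]

```text
clock: 5.55
tool_pos: [0.444, 0.2285, 0.2008]
orientation: [-180.0, 0.1, -115.2]
force: [-0.2, -0.1, -0.6]
opening: 0.0878
gripper_force: 0.0
```

```bash
python3 -c "
from h import *
go([.4437,.2268,.121],-115.4)
p=ctrl.snapshot('wrist');print(proj(p,[.4437,.2268,.096]));save(p,'w3')
print(ctrl.boxes_of(p,'roller_grip')[:1])"
```

```text
pos [0.444  0.2285 0.2008] rpy [-1.7996e+02  1.2000e-01 -1.1524e+02] t 5.55 F [-0.2 -0.1 -0.6] shift [ 0.0024 -0.0005  0.0997] turn 0.0017
[280.68820456 232.61594962]
[{'xy': [0.4993, 0.5069], 'conf': 0.74}]
```

View pics/w3.png

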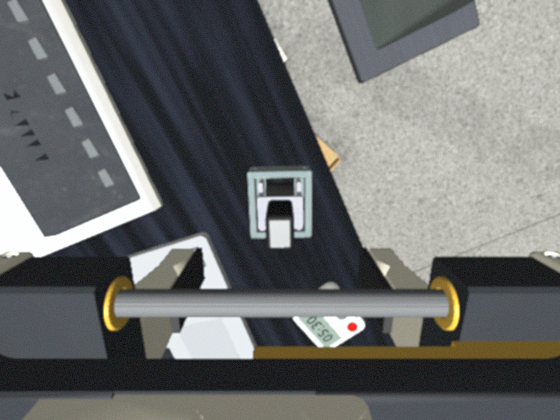

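Emit:
send_rows:
  deltas:
    - [[0.001,0,0.03],0]
    - [[0.001,0,0.06],0]
    - [[0.001,0,0.08],0]
    - [[0.002,0,0.095],0]
    - [[0.002,0,0.1],0]

```text
clock: 6.07
tool_pos: [0.4422, 0.2257, 0.1181]
orientation: [179.9, -0.1, -115.3]
force: [-0.4, 0.2, 0.4]
opening: 0.0878
gripper_force: 0.0
```

Emit:
send_rows:
  deltas:
    - [[0,0,0.0005],0]
    - [[0,0,0.001],0]
    - [[0,0,0.0015],0]
    - [[0,0,0.002],0]
    - [[0,0,0.002],0]

```text
clock: 6.48
tool_pos: [0.4431, 0.2264, 0.1188]
orientation: [-180.0, 0.1, -115.3]
force: [-0.6, -0.1, -0.1]
opening: 0.0879
gripper_force: 0.0
```

Emit:
send_rows:
  deltas:
    - [[0,0,0],0]
    - [[0,0,0],0]
    - [[0,0,0],0]
    - [[0,0,0],0]
    - [[0,0,0],0]
  gripper: 0

```text
clock: 6.9
tool_pos: [0.4429, 0.2261, 0.1181]
orientation: [-180.0, 0.0, -115.3]
force: [0.3, 0.5, -0.3]
opening: 0.06
gripper_force: 0.0
```

Emit:
send_rows:
  deltas:
    - [[0,0,0],0]
    - [[0,0,0],0]
    - [[0,0,0],0]
    - [[0,0,0],0]
    - [[0,0,0],0]

```text
clock: 7.32
tool_pos: [0.4429, 0.226, 0.1181]
orientation: [180.0, -0.0, -115.3]
force: [0.2, -0.2, -0.5]
opening: 0.0266
gripper_force: 0.0
```

Emit:
send_rows:
  deltas:
    - [[0,0,0],0]
    - [[0,0,0],0]
    - [[0,0,0],0]
    - [[0,0,0],0]
    - [[0,0,0],0]

```text
clock: 7.73
tool_pos: [0.4431, 0.2262, 0.1182]
orientation: [-180.0, 0.0, -115.3]
force: [0.5, -0.3, 0.2]
opening: 0.0199
gripper_force: 30.0
```

Emit:
send_rows:
  deltas:
    - [[0,0,-0.02],0]
    - [[0,0,-0.05],0]
    - [[0,0,-0.08],0]
    - [[0,0,-0.1],0]
    - [[0,0,-0.1],0]

```text
clock: 8.15
tool_pos: [0.4437, 0.227, 0.2011]
orientation: [-179.9, 0.3, -115.3]
force: [0.1, 1.2, -1.4]
opening: 0.0199
gripper_force: 30.0
```

```bash
python3 -c "
from h import *
o=ctrl.get_obs();print(o['opening'],o['gripper_force'],o['force'])
a=np.radians(8.45);s=np.array([.4745,-.1223]);u=np.array([np.sin(a),-np.cos(a)])
print('pre',s-u*.0,'end',s+u*.165)
go([*s,.20],-81.5)"
```

```text
0.01992285622759347 29.98660057783127 [ 0.12337634  1.22907746 -1.39590593]
pre [ 0.4745 -0.1223] end [ 0.49874614 -0.28550884]
pos [0.4437 0.227  0.2011] rpy [-179.91    0.26 -115.31] t 8.15 F [ 0.1  1.2 -1.4] shift [ 0.3783 -0.2214  0.    ] turn -0.3757
```

Emit:
send_rows:
  deltas:
    - [[0,0,-0.04],0]
    - [[0.01,-0.006,-0.08],-0.02]
    - [[0.04,-0.023,-0.11],-0.06]
    - [[0.08,-0.047,-0.12],-0.1]
    - [[0.12,-0.07,-0.12],-0.15]

```text
clock: 8.57
tool_pos: [0.4527, 0.115, 0.2955]
orientation: [-179.9, 0.1, -101.6]
force: [0.7, -1.1, -3.2]
opening: 0.0197
gripper_force: 30.0
```

```bash
python3 -c "
from h import *
go([.4733,-.1143,.27],-81.5)"
```

```text
pos [0.4527 0.115  0.2955] rpy [-1.7990e+02  1.3000e-01 -1.0156e+02] t 8.5667 F [ 0.7 -1.1 -3.2] shift [ 0.2757 -0.0827  0.0314] turn -0.2229
```

Emit:
send_rows:
  deltas:
    - [[0.045,-0.015,0],-0.04]
    - [[0.09,-0.03,0],-0.08]
    - [[0.135,-0.045,0],-0.12]
    - [[0.18,-0.06,0.01],-0.16]
    - [[0.225,-0.07,0.02],-0.2]

```text
clock: 8.98
tool_pos: [0.47, -0.074, 0.2771]
orientation: [180.0, 0.0, -83.7]
force: [0.6, 0.6, -2.1]
opening: 0.0196
gripper_force: 30.0
```

Emit:
send_rows:
  deltas:
    - [[0,0,0],0]
    - [[0,0,0],0]
    - [[0,0,0],0]
    - [[0,0,0],0]
    - [[0,0,0],0]

```text
clock: 9.4
tool_pos: [0.4704, -0.0713, 0.278]
orientation: [-180.0, 0.0, -83.8]
force: [0.1, 0.4, -3.6]
opening: 0.0197
gripper_force: 30.0
```

```bash
python3 -c "
from h import *
go([.4733,-.1143,.18],-81.5)"
```

```text
pos [ 0.4704 -0.0713  0.278 ] rpy [-1.800e+02  1.000e-02 -8.376e+01] t 9.4 F [ 0.1  0.4 -3.6] shift [0.0539 0.0022 0.1225] turn -0.0252
```

Emit:
send_rows:
  deltas:
    - [[0.02,0.001,0.03],-0.01]
    - [[0.04,0.002,0.06],-0.02]
    - [[0.054,0.0022,0.09],-0.025]
    - [[0.054,0.0022,0.11],-0.025]
    - [[0.054,0.0022,0.1225],-0.025]

```text
clock: 9.82
tool_pos: [0.4725, -0.1149, 0.1783]
orientation: [179.9, 0.0, -81.6]
force: [-0.6, -0.3, -2.5]
opening: 0.0196
gripper_force: 30.0
```

Emit:
send_rows:
  deltas:
    - [[0,0,0],0]
    - [[0,0,0],0]
    - [[0,0,0],0]
    - [[0,0,0],0]
    - [[0,0,0],0]

```text
clock: 10.23
tool_pos: [0.4738, -0.1151, 0.1812]
orientation: [-179.9, -0.0, -81.6]
force: [-0.8, 1.1, -2.7]
opening: 0.02
gripper_force: 30.0
```

```bash
python3 -c "
from h import *
go([.4733,-.1143,.165],-81.5)
p=ctrl.snapshot('wrist');save(p,'w4');import pickle;pickle.dump(p,open('w4.pkl','wb'))
q=ctrl.snapshot('side');u,v=proj(q,[.474,-.115,.05]).astype(int);print(u,v)
A=cv2.resize(q['color'][v-50:v+50,u-33:u+34],(400,600),interpolation=2)
B=cv2.resize(p['color'][40:250,210:350],(400,600),interpolation=2)
cv2.imwrite('pics/w4s.png',np.hstack([B,A])[:,:,::-1])
for b in ctrl.cut_out(p,'link_1')[:8]: print(np.round(np.array(b['xy'])*[560,420],1),round(b['conf'],2))
a=np.radians(8.45);s=np.array([.4745,-.1223]);uu=np.array([np.sin(a),-np.cos(a)])
print([proj(p,[*(s+uu*.033*i),.045]).round(1) for i in range(6)])"
```

```text
pos [ 0.4738 -0.1151  0.1812] rpy [-1.7988e+02 -1.0000e-02 -8.1550e+01] t 10.2333 F [-0.8  1.1 -2.7] shift [-0.0011  0.0005  0.0202] turn -0.0006
304 185
[283.7 202.3] 0.93
[280.8  73.2] 0.82
[279.8 121.6] 0.76
[280.1 168.2] 0.69
[278.7  19.8] 0.58
[280.3 250.2] 0.53
[array([282.3, 211.7]), array([282.4, 169.8]), array([282.5, 124.2]), array([282.5,  74.3]), array([282.6,  19.6]), array([282.7, -40.7])]
```

View pics/w4s.png

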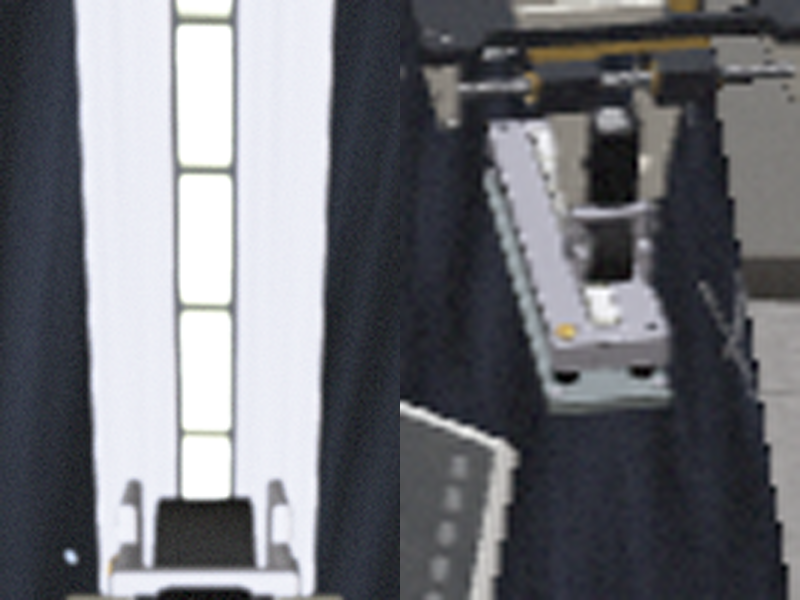

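Emit:
send_rows:
  deltas:
    - [[0,0,0.006],0]
    - [[0,0,0.012],0]
    - [[0,0,0.018],0]
    - [[0,0,0.021],0]
    - [[0,0,0.023],0]

```text
clock: 10.8
tool_pos: [0.4729, -0.1157, 0.1614]
orientation: [179.9, -0.0, -81.6]
force: [-3.2, -0.0, 7.7]
opening: 0.0198
gripper_force: 30.0
```

Emit:
send_rows:
  deltas:
    - [[0,0,0.001],0]
    - [[0,0,0.002],0]
    - [[0,0,0.0025],0]
    - [[0,0,0.003],0]
    - [[0,0,0.003],0]

```text
clock: 11.22
tool_pos: [0.4728, -0.1158, 0.1597]
orientation: [179.9, -0.0, -81.6]
force: [-4.1, -0.4, 6.6]
opening: 0.0198
gripper_force: 30.0
```

Emit:
send_rows:
  deltas:
    - [[0,0,0.001],0]
    - [[0,0,0.0015],0]
    - [[0,0,0.002],0]
    - [[0,0,0.002],0]
    - [[0,0,0.002],0]

```text
clock: 11.63
tool_pos: [0.4729, -0.1158, 0.1581]
orientation: [179.9, -0.0, -81.6]
force: [-3.9, -0.1, 7.7]
opening: 0.0198
gripper_force: 30.0
```

Emit:
send_rows:
  deltas:
    - [[0,0,0.0005],0]
    - [[0,0,0.001],0]
    - [[0,0,0.001],0]
    - [[0,0,0.001],0]
    - [[0,0,0.001],0]

```text
clock: 12.05
tool_pos: [0.4729, -0.1159, 0.1575]
orientation: [179.9, -0.0, -81.6]
force: [-3.9, -0.9, 8.3]
opening: 0.0201
gripper_force: 30.0
```

Emit:
send_rows:
  deltas:
    - [[0,0,0.0005],0]
    - [[0,0,0.001],0]
    - [[0,0,0.0015],0]
    - [[0,0,0.002],0]
    - [[0,0,0.002],0]

```text
clock: 12.47
tool_pos: [0.4729, -0.1159, 0.156]
orientation: [180.0, -0.0, -81.6]
force: [-4.4, -0.7, 10.3]
opening: 0.0197
gripper_force: 30.0
```

Emit:
send_rows:
  deltas:
    - [[0,0,0.0005],0]
    - [[0,0,0.001],0]
    - [[0,0,0.0015],0]
    - [[0,0,0.002],0]
    - [[0,0,0.002],0]

```text
clock: 12.88
tool_pos: [0.4729, -0.116, 0.1546]
orientation: [180.0, -0.1, -81.6]
force: [-5.0, -0.3, 13.0]
opening: 0.0198
gripper_force: 30.0
```

Emit:
send_rows:
  deltas:
    - [[0,0,0.0005],0]
    - [[0,0,0.001],0]
    - [[0,0,0.0015],0]
    - [[0,0,0.002],0]
    - [[0,0,0.002],0]

```text
clock: 13.3
tool_pos: [0.4729, -0.116, 0.1532]
orientation: [180.0, -0.1, -81.6]
force: [-6.4, 0.1, 14.9]
opening: 0.0197
gripper_force: 30.0
```

Emit:
send_rows:
  deltas:
    - [[0.003,0.0003,0.0005],0]
    - [[0.006,0.0006,0.001],0]
    - [[0.009,0.001,0.001],0]
    - [[0.0125,0.001,0.001],0]
    - [[0.016,0.001,0.001],0]

```text
clock: 13.72
tool_pos: [0.4747, -0.1288, 0.1528]
orientation: [-180.0, -0.1, -81.5]
force: [-4.8, 0.7, 14.7]
opening: 0.0198
gripper_force: 30.0
```

Emit:
send_rows:
  deltas:
    - [[0.0035,0.0003,0.0005],0]
    - [[0.007,0.0006,0.001],0]
    - [[0.0105,0.001,0.0012],0]
    - [[0.014,0.001,0.0012],0]
    - [[0.0175,0.001,0.0012],0]

```text
clock: 14.13
tool_pos: [0.4767, -0.1424, 0.1522]
orientation: [-179.9, -0.1, -81.5]
force: [-3.9, 1.4, 16.6]
opening: 0.0199
gripper_force: 30.0
```

Emit:
send_rows:
  deltas:
    - [[0.0035,0.0003,0],0]
    - [[0.007,0.0006,0],0]
    - [[0.0105,0.001,0],0]
    - [[0.014,0.001,0],0]
    - [[0.0175,0.001,0],0]

```text
clock: 14.55
tool_pos: [0.4787, -0.1567, 0.1525]
orientation: [-179.8, -0.1, -81.5]
force: [-1.9, 0.5, 15.2]
opening: 0.0201
gripper_force: 30.0
```

Emit:
send_rows:
  deltas:
    - [[0.0035,0,0.0004],0]
    - [[0.007,0,0.0008],0]
    - [[0.0105,0,0.0008],0]
    - [[0.014,0,0.0008],0]
    - [[0.0175,0,0.0008],0]

```text
clock: 14.97
tool_pos: [0.4806, -0.1698, 0.1518]
orientation: [-179.8, -0.0, -81.5]
force: [-2.6, 6.4, 17.5]
opening: 0.0202
gripper_force: 30.0
```

Emit:
send_rows:
  deltas:
    - [[0.0035,0,0.0002],0]
    - [[0.007,0,0.0004],0]
    - [[0.0105,0,0.0004],0]
    - [[0.014,0,0.0004],0]
    - [[0.0175,0,0.0004],0]

```text
clock: 15.38
tool_pos: [0.4829, -0.1845, 0.1518]
orientation: [-179.8, -0.1, -81.5]
force: [-2.7, 0.6, 16.4]
opening: 0.0199
gripper_force: 30.0
```

Emit:
send_rows:
  deltas:
    - [[0.0035,0,0.0002],0]
    - [[0.007,0,0.0003],0]
    - [[0.0105,0,0.0003],0]
    - [[0.014,0,0.0003],0]
    - [[0.0175,0,0.0003],0]

```text
clock: 15.8
tool_pos: [0.4849, -0.1981, 0.1515]
orientation: [-179.8, -0.1, -81.5]
force: [-1.9, 7.7, 18.1]
opening: 0.0201
gripper_force: 30.0
```

Emit:
send_rows:
  deltas:
    - [[0.0035,0,0],0]
    - [[0.007,0,0],0]
    - [[0.0105,0,0],0]
    - [[0.014,0,0],0]
    - [[0.0175,0,0],0]

```text
clock: 16.22
tool_pos: [0.4872, -0.2123, 0.1517]
orientation: [-179.7, -0.1, -81.5]
force: [-1.5, 0.3, 16.7]
opening: 0.0197
gripper_force: 30.0
```

Emit:
send_rows:
  deltas:
    - [[0.0035,0,0],0]
    - [[0.007,0,0],0]
    - [[0.0105,0,0],0]
    - [[0.014,0,0],0]
    - [[0.0175,0,0],0]

```text
clock: 16.63
tool_pos: [0.4893, -0.2263, 0.1518]
orientation: [-179.7, -0.2, -81.5]
force: [-1.9, 0.9, 16.4]
opening: 0.0203
gripper_force: 30.0
```

Emit:
send_rows:
  deltas:
    - [[0.0035,0,0],0]
    - [[0.007,0,0],0]
    - [[0.0105,0,0],0]
    - [[0.014,0,0],0]
    - [[0.0175,0,0],0]

```text
clock: 17.05
tool_pos: [0.4913, -0.2397, 0.1517]
orientation: [-179.7, -0.1, -81.5]
force: [-1.5, 2.4, 16.1]
opening: 0.0194
gripper_force: 30.0
```

Emit:
send_rows:
  deltas:
    - [[0.0035,0,0],0]
    - [[0.007,0,0],0]
    - [[0.0105,0,0],0]
    - [[0.014,0,0],0]
    - [[0.0175,0,0],0]

```text
clock: 17.47
tool_pos: [0.4935, -0.2542, 0.152]
orientation: [-179.7, -0.2, -81.5]
force: [-1.8, 0.3, 17.2]
opening: 0.0196
gripper_force: 30.0
```

Emit:
send_rows:
  deltas:
    - [[0.0035,0,0],0]
    - [[0.007,0,0],0]
    - [[0.0105,0,0],0]
    - [[0.014,0,0],0]
    - [[0.0175,0,0],0]

```text
clock: 17.88
tool_pos: [0.4954, -0.2674, 0.1518]
orientation: [-179.7, -0.1, -81.5]
force: [-0.8, 4.3, 16.4]
opening: 0.0198
gripper_force: 30.0
```

Emit:
send_rows:
  deltas:
    - [[0.0035,0,0.0002],0]
    - [[0.007,0,0.0003],0]
    - [[0.0105,0,0.0003],0]
    - [[0.014,0,0.0003],0]
    - [[0.0175,0,0.0003],0]

```text
clock: 18.3
tool_pos: [0.4977, -0.282, 0.1519]
orientation: [-179.7, -0.2, -81.5]
force: [-0.8, 0.2, 16.6]
opening: 0.0198
gripper_force: 30.0
```

Emit:
send_rows:
  deltas:
    - [[0.0035,0,0],0]
    - [[0.007,0,0],0]
    - [[0.0105,0,0],0]
    - [[0.0125,0,0],0]
    - [[0.0125,0,0],0]

```text
clock: 18.72
tool_pos: [0.4992, -0.2922, 0.152]
orientation: [-179.7, -0.2, -81.5]
force: [-1.3, -1.2, 15.9]
opening: 0.0198
gripper_force: 30.0
```

Emit:
send_rows:
  deltas:
    - [[0,0,-0.01],0]
    - [[0,0,-0.03],0]
    - [[0,0,-0.06],0]
    - [[-0.02,0,-0.1],0]
    - [[-0.06,0,-0.12],0]

```text
clock: 19.13
tool_pos: [0.4911, -0.245, 0.2475]
orientation: [-179.9, -0.1, -81.7]
force: [3.0, 0.2, -1.2]
opening: 0.0197
gripper_force: 30.0
```

Emit:
send_rows:
  deltas:
    - [[-0.05,0,0],0]
    - [[-0.1,0,0],0]
    - [[-0.15,0,0],0]
    - [[-0.2,0,0],0]
    - [[-0.22,0,0],0]

```text
clock: 19.55
tool_pos: [0.4629, -0.0661, 0.2449]
orientation: [-180.0, 0.0, -81.5]
force: [0.6, -0.4, -2.8]
opening: 0.0199
gripper_force: 30.0
```

```bash
python3 -c "
from h import *
p=ctrl.snapshot('wrist');save(p,'w5')
q=ctrl.snapshot('side');u,v=proj(q,[.487,-.206,.04]).astype(int);print(u,v)
A=cv2.resize(q['color'][v-40:v+40,u-27:u+27],(400,600),interpolation=2)
B=cv2.resize(p['color'][0:240,200:360],(400,600),interpolation=2)
cv2.imwrite('pics/w5s.png',np.hstack([B,A])[:,:,::-1])
go([.4437,.2268,.30],-115.4)"
```

```text
299 172
pos [ 0.4636 -0.0668  0.2451] rpy [-1.7995e+02  3.0000e-02 -8.1380e+01] t 19.65 F [ 0.  -0.1 -2.4] shift [-0.3666 -0.0305 -0.0685] turn 0.378
```

View pics/w5s.png

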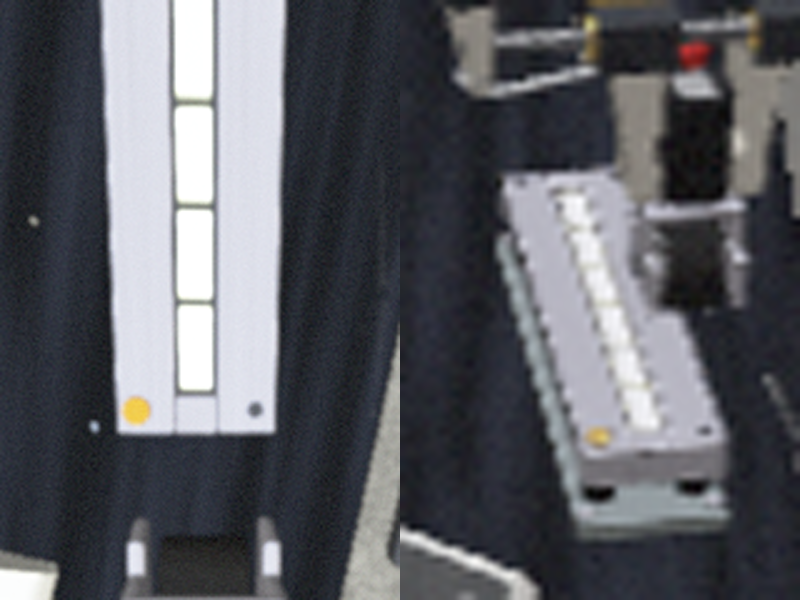

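Emit:
send_rows:
  deltas:
    - [[-0.04,-0.003,-0.02],0.04]
    - [[-0.085,-0.007,-0.04],0.08]
    - [[-0.13,-0.011,-0.055],0.12]
    - [[-0.175,-0.015,-0.065],0.16]
    - [[-0.22,-0.018,-0.07],0.2]

```text
clock: 20.07
tool_pos: [0.4527, 0.1083, 0.3022]
orientation: [-179.9, 0.1, -99.8]
force: [1.2, -0.3, -2.3]
opening: 0.0199
gripper_force: 30.0
```

```bash
python3 -c "
from h import *
go([.4437,.2268,.25],-115.4)"
```

```text
pos [0.4527 0.1083 0.3022] rpy [-1.799e+02  7.000e-02 -9.980e+01] t 20.0667 F [ 1.2 -0.3 -2.3] shift [-0.1439  0.0364  0.0653] turn 0.1733
```

Emit:
send_rows:
  deltas:
    - [[-0.04,0.01,0],0.04]
    - [[-0.08,0.02,0.01],0.08]
    - [[-0.12,0.03,0.025],0.12]
    - [[-0.14,0.036,0.045],0.16]
    - [[-0.144,0.0364,0.065],0.175]

```text
clock: 20.48
tool_pos: [0.4432, 0.2281, 0.2482]
orientation: [-180.0, 0.1, -115.4]
force: [-0.1, -0.8, -2.4]
opening: 0.0197
gripper_force: 30.0
```

Emit:
send_rows:
  deltas:
    - [[0,0,0],0]
    - [[0,0,0],0]
    - [[0,0,0],0]
    - [[0,0,0],0]
    - [[0,0,0],0]

```text
clock: 20.9
tool_pos: [0.4434, 0.2251, 0.25]
orientation: [-180.0, 0.1, -115.4]
force: [-0.8, -0.2, -2.1]
opening: 0.0197
gripper_force: 30.0
```

```bash
python3 -c "
from h import *
go([.4431,.2262,.17],-115.3)"
```

```text
pos [0.4434 0.2251 0.25  ] rpy [-1.7996e+02  9.0000e-02 -1.1537e+02] t 20.9 F [-0.8 -0.2 -2.1] shift [-0.0009  0.001   0.0999] turn -0.0008
```

Emit:
send_rows:
  deltas:
    - [[-0.0009,0.0005,0.03],0]
    - [[-0.0009,0.0005,0.06],0]
    - [[-0.0009,0.0005,0.08],0]
    - [[-0.0009,0.0005,0.095],0]
    - [[-0.0009,0.0005,0.1],0]

```text
clock: 21.32
tool_pos: [0.4425, 0.2255, 0.1677]
orientation: [180.0, -0.1, -115.4]
force: [0.0, 0.1, -1.8]
opening: 0.02
gripper_force: 30.0
```

Emit:
send_rows:
  deltas:
    - [[0,0,0],0]
    - [[0,0,0],0]
    - [[0,0,0],0]
    - [[0,0,0],0]
    - [[0,0,0],0]

```text
clock: 21.73
tool_pos: [0.4431, 0.2266, 0.1697]
orientation: [-180.0, 0.1, -115.3]
force: [0.1, -0.6, -3.0]
opening: 0.0198
gripper_force: 30.0
```

```bash
python3 -c "
from h import *
go([.4431,.2262,.125],-115.3)
p=ctrl.snapshot('wrist');save(p,'w6')
c=p['color'][120:300,180:380];cv2.imwrite('pics/w6c.png',cv2.resize(c,(660,594),interpolation=2)[:,:,::-1])"
```

```text
pos [0.4431 0.2266 0.1697] rpy [-1.7997e+02  8.0000e-02 -1.1533e+02] t 21.7333 F [ 0.1 -0.6 -3. ] shift [ 0.0005 -0.0002  0.0559] turn -0.0004
```

View pics/w6c.png

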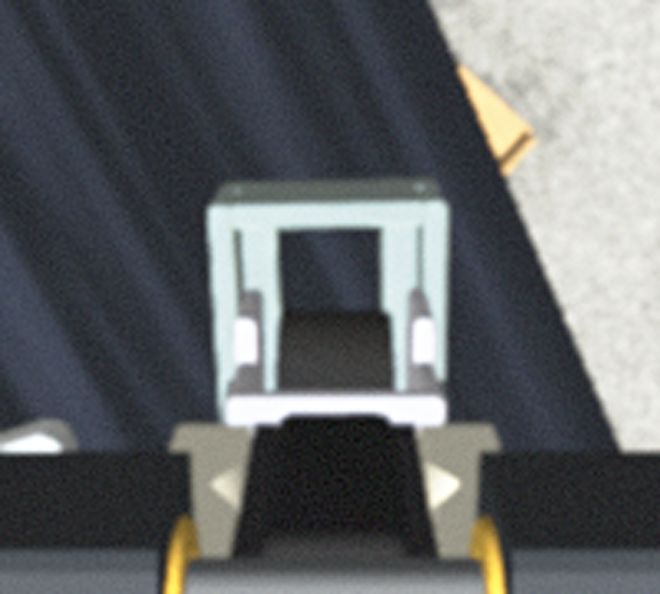

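Emit:
send_rows:
  deltas:
    - [[0,-0.001,0.01],0]
    - [[0,-0.001,0.02],0]
    - [[0,-0.001,0.03],0]
    - [[0,-0.001,0.04],0]
    - [[0,-0.001,0.05],0]

```text
clock: 22.2
tool_pos: [0.4433, 0.2258, 0.1276]
orientation: [180.0, -0.1, -115.3]
force: [0.7, -0.0, -2.8]
opening: 0.0201
gripper_force: 30.0
```

Emit:
send_rows:
  deltas:
    - [[0,0,0.003],0]
    - [[0,0,0.006],0]
    - [[0,0,0.009],0]
    - [[0,0,0.012],0]
    - [[0,0,0.012],0]

```text
clock: 22.62
tool_pos: [0.4435, 0.226, 0.119]
orientation: [180.0, -0.0, -115.3]
force: [-0.7, 0.3, -2.9]
opening: 0.0197
gripper_force: 30.0
```

Free of contact at 0.119; the seat is at 0.118.

Emit:
send_rows:
  deltas:
    - [[0,0,0.0005],0]
    - [[0,0,0.001],0]
    - [[0,0,0.0015],0]
    - [[0,0,0.0015],0]
    - [[0,0,0.0015],0]

```text
clock: 23.03
tool_pos: [0.4436, 0.2261, 0.1182]
orientation: [-180.0, 0.0, -115.3]
force: [-0.2, 0.1, -2.4]
opening: 0.0202
gripper_force: 30.0
```

Emit:
send_rows:
  deltas:
    - [[0,0,0.0005],0]
    - [[0,0,0.001],0]
    - [[0,0,0.0015],0]
    - [[0,0,0.0015],0]
    - [[0,0,0.0015],0]

```text
clock: 23.45
tool_pos: [0.4436, 0.2261, 0.1181]
orientation: [-180.0, 0.0, -115.3]
force: [-4.2, -0.3, 11.8]
opening: 0.0198
gripper_force: 30.0
```

Emit:
send_rows:
  deltas:
    - [[0,0,-0.0012],0]
    - [[0,0,-0.0012],0]
    - [[0,0,-0.0012],0]
    - [[0,0,-0.0012],0]
    - [[0,0,-0.0012],0]

```text
clock: 23.87
tool_pos: [0.4437, 0.2262, 0.1182]
orientation: [-180.0, 0.0, -115.3]
force: [-2.1, 1.1, 6.7]
opening: 0.02
gripper_force: 30.0
```

Emit:
send_rows:
  deltas:
    - [[0,0,0],0]
    - [[0,0,0],0]
    - [[0,0,0],0]
    - [[0,0,0],0]
    - [[0,0,0],0]
  gripper: 1

```text
clock: 24.28
tool_pos: [0.4434, 0.2259, 0.1176]
orientation: [180.0, -0.0, -115.3]
force: [0.1, 0.2, 0.4]
opening: 0.0473
gripper_force: 0.0
```

Emit:
send_rows:
  deltas:
    - [[0,0,0],0]
    - [[0,0,0],0]
    - [[0,0,0],0]
    - [[0,0,0],0]
    - [[0,0,0],0]

```text
clock: 24.7
tool_pos: [0.4435, 0.226, 0.1178]
orientation: [180.0, -0.0, -115.3]
force: [-0.5, 0.7, 0.0]
opening: 0.0808
gripper_force: 0.0
```

Emit:
send_rows:
  deltas:
    - [[0,0,-0.01],0]
    - [[0,0,-0.04],0]
    - [[0,0,-0.08],0]
    - [[0,0,-0.12],0]
    - [[0,0,-0.15],0]

```text
clock: 25.12
tool_pos: [0.4439, 0.2261, 0.2411]
orientation: [-179.9, 0.1, -115.3]
force: [-0.2, 1.0, 0.1]
opening: 0.0876
gripper_force: 0.0
```

```bash
python3 -c "
from h import *
p=ctrl.snapshot('wrist');save(p,'w7');q=ctrl.snapshot('side')
u,v=proj(q,[.444,.227,.04]).astype(int)
A=cv2.resize(q['color'][v-50:v+50,u-33:u+34],(400,600),interpolation=2)
B=cv2.resize(p['color'][60:270,210:350],(400,600),interpolation=2)
cv2.imwrite('pics/w7s.png',np.hstack([B,A])[:,:,::-1])"
```

```text
(no output)
```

View pics/w7s.png

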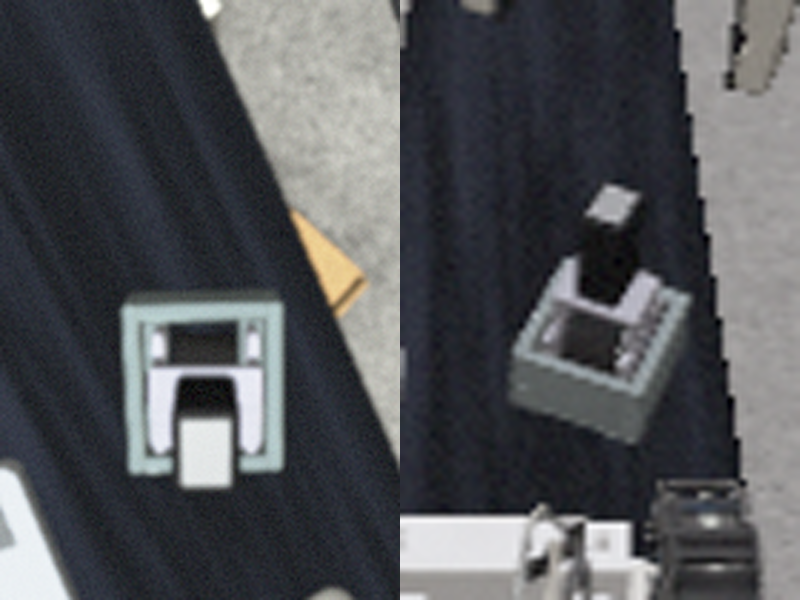

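The roller stands upright and fully down in its stand (wrist crop ~(205,390)), with the gripper clear; the bar showed flush before.

```bash
python3 -c "
from h import *
print(ctrl.close_job())"
```

```text
the job is handed in; nothing more can be done
None
```

The job is handed in: I rolled the seal bar from the brass-screw end to the other end at about 18–21 N, all six links look flush in the pictures, and the roller is back upright and fully down in its stand; the result of the judging was not shown.

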